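# Point out the matching spacer and the bare corner of a drone frame

## Robot

A 7-joint arm with a two-finger parallel gripper is mounted at the origin on the work surface. World frame = base frame: x ahead of the robot, y to its left, z up, the work surface at z = 0. Lengths are in m, angles in rad, forces in N, time in s.
With the tool pointing down it reaches from about 0.425 to 0.925 m from the base axis. Payload 6.8 kg.
Tool frame: the origin (TCP) lies on the centre line of the jaws, within the pads' length; the fingertips stand 19 mm ahead of it and the grasp point (between the pads) is the TCP (tcp_to_tips is the distance from the TCP to the fingertips, in m); x points along the fingers, y is the direction in which the jaws open and shut, and the axes are right-handed (so a half turn about x gives the same grasp; the last joint's range is limited). The gripper opens to 85 mm and grips with 20 to 120 N. Pads are 22 mm wide; open, the fingers measure 114 mm over their backs; the gripper's body (76 mm by 85 mm) begins 54 mm behind the grasp point. The pads swing forward as they close: fully open they stand 13 mm farther back than shut.
Start: joints at [-1.304, 0.477, 0.022, 1.555, -0.011, 1.109, -0.083], TCP at [0.247, 0.628, 0.25] pointing down, gripper open.
Joint ranges: [-2.96, 2.96], [-0.34, 2.1], [-1.41, 1.46], [0.24, 2.44], [-1.37, 4.51], [0.17, 1.92], [-2.96, 2.96]. Speed limits (rad/s): [2.39, 2.39, 3.14, 3.14, 3.14, 3.14, 3.14].

## Interface

Orientations are given as a unit quaternion [w, x, y, z].
In Python, from station import get_obs, read_camera, hand_in, spot_in, cut_out, tcp_to_tips gives the robot as it stands.
- The arm moves only by the shell command python3 -m jog 'ROWS' [FORCE]. ROWS is JSON, a list of rows, each an object of numbers: "gripper": the closure, from 0 (fully open) to 1 (shut); "dx", "dy", "dz": the shift along the world's x, y, z in m; "rx", "ry", "rz": the turn, a rotation vector about the world's x, y, z in degrees. In form: [{"gripper": .., "dx": .., "dy": .., "dz": .., "rx": .., "ry": .., "rz": ..}, ...]. A call has 1 to 10 rows; each row is the pose to reach, as a shift and turn from the pose commanded when the call began; what a row does not reach only later rows make up. A row lasts 1/10 s, in which the tool goes at most 50 mm and 8.59 degrees, less where a joint would pass 70% of its speed; a pose out of reach is approached as far as the arm can. A call with a gripper value outside its range is refused whole. The fingers move at their own pace and stop on an object; FORCE is the grip in N (left out, the last holds). Time passes only in rows, so rows that repeat a pose let the fingers close. It gives the time, the measured TCP pose, the force and the opening at its end, in the units of the state.
- get_obs(): the state, without advancing time (a new reading comes with each control period).
- read_camera(name): name is "side" or "top"; returns a dict with "pixels" (420x560x3 uint8, blue, green, red), "range_z" (420x560 float32, m along the optical axis (not along the pixel's ray), 0 where there is no reading), "camera_matrix" (3x3 intrinsics, pixels), "cam_to_world" (4x4, takes a point from camera to world coordinates). Camera axes: x right, y down, z forward; pixel columns grow to the right and rows downward; lengths in m; the calibration is good to about 2 mm. A picture is of the moment at which its call begins.
- hand_in(): hands the job in, once; it reports no verdict.
Trained networks look in the newest picture that a camera, given by its name, has taken for a name from the list of things; names that differ only in an ending like _2 or _b are one class to them, and where a whole thing is asked for, a point or a joint stands for the part that bears it (a point fixed in the world has none). Each returns a list of dicts, best first, with "conf" (0 to 1); they miss things now and then, are a little off and sometimes report something else, mostly with a low value. They report only what shows in the picture. A call takes as long as a camera call. They do not tell look-alikes from the thing itself.
- spot_in(camera, label): "box" ([centre column, centre row, width, height] in pixels, round what is visible of it).
- cut_out(camera, label): "mask" (420x560 bool, what is visible of it) and "box" ([centre column, centre row, width, height] in pixels, round what is visible of it).
The state is a dict: "t": time; "q": joint angles; "joint_vel": joint speeds; "joint_torque": joint torques, N m; "eef_pos": TCP position; "tool_rot": TCP orientation; "contact_force": force on the tool from outside, world axes, zero at the start; "torque": the same for the moment, N m; "gripper_width": opening from 0.0 (shut) to 1.0 (fully open).
Only numpy, scipy, OpenCV 4.12 (cv2) and the standard library are available. Lean on these libraries where they do the work, as an engineer would, in place of code of your own. Each camera call takes 0.05 s, during which the arm holds its last target. There are 200 camera calls.

## Task

Show a helper the next step of the drone frame assembly by pointing: first point straight down at the loose spacer that is as tall as the three already fitted on the black frame plate, with your fingertips two or three centimetres above its top for two seconds, then point in the same way at the bare corner of the plate where it belongs, and finish while still pointing there. Touch nothing, move nothing, and do not bring your fingertips close above any other spacer.

Things in the scene. Friction and masses are not known exactly. Their poses are not given: they have to be found in the camera images.
- spacer_short: loose plain aluminium spacer, an upright cylinder 16 mm in diameter and 22 mm high (shorter than the fitted ones), with a small dark bore in its top; stands free on the rubber mat, light and easily knocked over; the three loose spacers stand in any order, at least 49 mm apart between centres; origin: centre of its underside, z up
- spacer_short_top (a point): centre of the top face of the short loose spacer, 22 mm above its underside; z up
- spacer_middle: loose plain aluminium spacer, an upright cylinder 16 mm in diameter and 40 mm high (exactly as high as the barrels of the fitted ones, so the matching one), with a small dark bore in its top; stands free on the rubber mat, light and easily knocked over; the three loose spacers stand in any order, at least 49 mm apart between centres; origin: centre of its underside, z up
- spacer_middle_top (a point): centre of the top face of the middle loose spacer, 40 mm above its underside; z up
- spacer_tall: loose plain aluminium spacer, an upright cylinder 16 mm in diameter and 62 mm high (higher than the fitted ones), with a small dark bore in its top; stands free on the rubber mat, light and easily knocked over; the three loose spacers stand in any order, at least 49 mm apart between centres; origin: centre of its underside, z up
- spacer_tall_top (a point): centre of the top face of the tall loose spacer, 62 mm above its underside; z up
- fitted_a: spacer already fitted at a corner of the frame plate: aluminium foot disc (bush) 24 mm in diameter and 2 mm high, with a barrel 16 mm in diameter and 40 mm high on it; fixed; origin: centre of its underside, on top of the plate
- fitted_a_top (a point): centre of its top face, 42 mm above the plate's top and 48 mm above the table; z up
- fitted_b: spacer already fitted at a corner of the frame plate: aluminium foot disc (bush) 24 mm in diameter and 2 mm high, with a barrel 16 mm in diameter and 40 mm high on it; fixed; origin: centre of its underside, on top of the plate
- fitted_b_top (a point): centre of its top face, 42 mm above the plate's top and 48 mm above the table; z up
- fitted_c: spacer already fitted at a corner of the frame plate: aluminium foot disc (bush) 24 mm in diameter and 2 mm high, with a barrel 16 mm in diameter and 40 mm high on it; fixed; origin: centre of its underside, on top of the plate
- fitted_c_top (a point): centre of its top face, 42 mm above the plate's top and 48 mm above the table; z up
- bare_seat: the one corner of the frame plate with no spacer: just the flat aluminium bush, a disc 24 mm in diameter and 2 mm high with a dark hole in its middle; fixed; origin: centre of its underside, on top of the plate. Which corner is bare changes
- bare_seat_top (a point): centre of the upper face of the bare bush, 8 mm above the table; z up
- frame_plate: black ladder-shaped drone frame plate, about 174 x 134 mm and 6 mm thick, lying fixed on the table, to the left or to the right of the robot's middle line; origin: centre of its underside; its four corner seats are at x = +-70 mm, y = +-50 mm in its frame
- mat: black rubber mat 140 x 200 x 3 mm, fixed on the table on the other side from the frame plate; origin: centre of its underside; the loose spacers stand on it
- screwdriver: screwdriver, 170 mm long, lying between plate and mat, handle towards the robot, under 40 mm high; leave alone
- glue_bottle: white glue bottle, 40 mm in diameter, 90 mm high, standing beyond the work; leave alone; origin: centre of its underside
- tape_roll: yellow roll of tape lying flat, 72 mm in diameter, 19 mm high, beyond the work; leave alone; origin: centre of its underside
Things that resemble listed ones, but are neither listed nor needed, are in the scene too. Leave any brown look-alike of the spacer_middle alone. Leave any brown look-alike of the spacer_tall alone.

How it is judged:
By the outcome, as a careful person would: the job done as asked, in the order asked, and still so for the second after the job is handed in, with the robot touching nothing.
It also fails if it takes over 38 s, if anything falls off the work surface, if the arm or the gripper's body presses on something with over 40 N, if the wrist force passes 120 N, or if a joint passes its speed limit or range.

## Working session

There is one attempt and no reset: what is moved stays moved. The work goes in short steps, Python scripts to look and compute and a shell command to move; the robot and the scene stay as the last step left them, time stands still between calls to the robot, and variables do not carry over. Pictures are saved under pics/ and viewed, about 8 in all and at most 12, crops included, and the job is handed in when it is done.

```bash
mkdir -p pics; cat > h.py <<'E'
import numpy as np,cv2
from station import *
def world(c,mask):
    r,q=np.nonzero(mask&(c["range_z"]>0)); z=c["range_z"][r,q]; K=c["camera_matrix"]
    p=np.stack([(q-K[0,2])*z/K[0,0],(r-K[1,2])*z/K[1,1],z,np.ones_like(z)])
    return (c["cam_to_world"]@p)[:3].T,np.stack([q,r],1)
E
python3 - <<'E'
from h import *
o=get_obs();print(o["t"],o["eef_pos"],o["tool_rot"],o["gripper_width"],tcp_to_tips)
for n in("top","side"):
    c=read_camera(n);cv2.imwrite(f"pics/{n}1.png",c["pixels"]);np.savez(n,**c)
    print(n,c["cam_to_world"].round(3).tolist())
    for l in("spacer_short","spacer_middle","spacer_tall","fitted_a","bare_seat","frame_plate","mat"):
        for d in cut_out(n,l):
            w,_=world(c,d["mask"])
            if len(w): 
                t=w[w[:,2]>np.percentile(w[:,2],95)-.004]
                print(n,l,round(d["conf"],2),np.round(d["box"]),"top",t.mean(0).round(3),t[:,2].max().round(3),"med",np.median(w,0).round(3))
E
```

```text
0.0 [0.24694734 0.62759724 0.24932074] [ 0.69465202  0.13109746  0.69479724 -0.13239645] 1.0054446221091529 0.019
top [[0.012, -0.998, 0.066, 0.487], [-1.0, -0.013, -0.011, -0.008], [0.012, -0.066, -0.998, 1.036], [0.0, 0.0, 0.0, 1.0]]
top spacer_middle 0.4 [147. 228.   8.   4.] top [0.508 0.33  0.041] 0.045 med [0.507 0.327 0.038]
top spacer_middle 0.31 [211. 232.  90.  79.] top [0.504 0.172 0.005] 0.011 med [0.505 0.17  0.004]
top spacer_tall 0.54 [225. 300.   7.  15.] top [0.332 0.127 0.064] 0.069 med [0.334 0.126 0.06 ]
top fitted_a 0.59 [355. 259.  12.   7.] top [ 0.439 -0.193  0.049] 0.052 med [ 0.44  -0.191  0.047]
top fitted_a 0.48 [334. 195.   8.   9.] top [ 0.6   -0.137  0.049] 0.053 med [ 0.599 -0.135  0.035]
top bare_seat 0.64 [370. 206.  11.   7.] top [ 0.573 -0.234  0.011] 0.014 med [ 0.574 -0.234  0.01 ]
top frame_plate 0.8 [343. 228.  66.  73.] top [ 0.52  -0.167  0.008] 0.014 med [ 0.519 -0.168  0.007]
top mat 0.7 [213. 231.  86.  76.] top [0.504 0.172 0.006] 0.067 med [0.504 0.169 0.004]
top mat 0.17 [343. 227.  66.  74.] top [ 0.52  -0.166  0.008] 0.014 med [ 0.517
[... 743 characters left out ...]
side spacer_tall 0.5 [368. 176.  11.  20.] top [ 0.437 -0.194  0.047] 0.051 med [ 0.436 -0.192  0.026]
side fitted_a 0.71 [369. 175.  13.  22.] top [ 0.437 -0.195  0.047] 0.051 med [ 0.436 -0.192  0.029]
side fitted_a 0.65 [287. 169.  12.  22.] top [ 0.599 -0.138  0.047] 0.05 med [ 0.597 -0.135  0.022]
side fitted_a 0.54 [336. 197.   8.  21.] top [ 0.466 -0.099  0.047] 0.051 med [ 0.464 -0.096  0.029]
side bare_seat 0.63 [318. 154.  15.   6.] top [ 0.571 -0.235  0.008] 0.012 med [ 0.571 -0.234  0.008]
side frame_plate 0.58 [370. 179.  12.  22.] top [ 0.437 -0.195  0.047] 0.051 med [ 0.436 -0.192  0.027]
side mat 0.78 [253. 304. 142. 114.] top [0.502 0.178 0.003] 0.064 med [0.499 0.182 0.003]
```

```bash
python3 - <<'E'
from h import *
s=cv2.imread("pics/side1.png");t=cv2.imread("pics/top1.png")
cv2.imwrite("pics/s2.png",cv2.resize(s[130:430,140:440],None,fx=2,fy=2,interpolation=cv2.INTER_CUBIC)); 
cv2.imwrite("pics/t2.png",cv2.resize(t[150:350,110:400],None,fx=2.7,fy=2.7,interpolation=cv2.INTER_CUBIC))
for n in("top","side"):
    c=dict(np.load(n+".npz")); w,_=world(c,np.ones((420,560),bool)); 
    full=w[(abs(w[:,0]-.5)<.25)&(abs(w[:,1]-.17)<.2)&(w[:,2]>.017)&(w[:,2]<.1)]
    from scipy.cluster.hierarchy import fcluster,linkage
    L=fcluster(linkage(full[:,:2]),.012,"distance")
    for k in set(L):
        p=full[L==k]
        if len(p)>8: q=p[p[:,2]>p[:,2].max()-.007]; print(n,len(p),q.mean(0).round(3),p[:,2].max().round(3))
E
```

```text
top 170 [0.748 0.16  0.091] 0.095
top 58 [0.331 0.128 0.064] 0.069
top 352 [0.44  0.004 0.026] 0.031
top 53 [0.508 0.33  0.041] 0.045
top 50 [0.512 0.246 0.045] 0.048
top 58 [0.49  0.173 0.066] 0.068
top 32 [0.499 0.111 0.027] 0.031
side 510 [0.746 0.16  0.089] 0.092
side 220 [0.328 0.128 0.061] 0.064
side 454 [0.44  0.004 0.025] 0.03
side 165 [0.506 0.329 0.04 ] 0.043
side 155 [0.51  0.246 0.042] 0.045
side 205 [0.488 0.173 0.064] 0.068
side 73 [0.497 0.111 0.025] 0.028
```

View pics/s2.png

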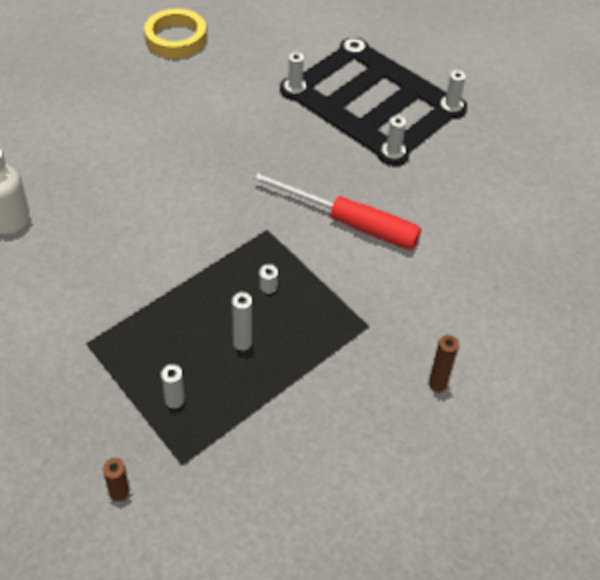

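View pics/t2.png

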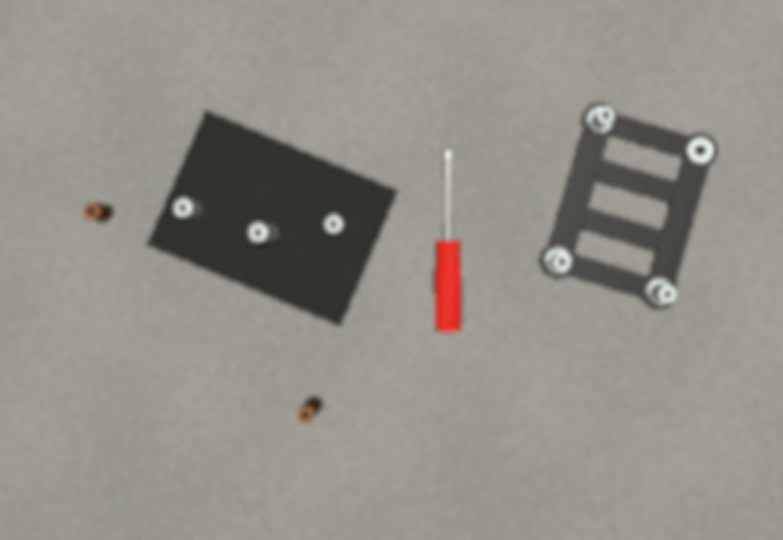

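The side view (crop) shows the matching middle spacer at (172,372), the tall one at (242,300) and the short one at (268,272). The brown look-alikes are off the mat at (117,470) and (446,345). The bare bush is at (354,45). In the world frame, the middle spacer's top is at (0.511, 0.246, 0.043) and the bare seat at (0.572, -0.235, 0.008).

Next I close the gripper and travel at height.

```bash
python3 -m jog '[{"gripper":1,"dx":0.264,"dy":-0.382},{"gripper":1,"dx":0.264,"dy":-0.382},{"gripper":1,"dx":0.264,"dy":-0.382},{"gripper":1,"dx":0.264,"dy":-0.382},{"gripper":1,"dx":0.264,"dy":-0.382},{"gripper":1,"dx":0.264,"dy":-0.382},{"gripper":1,"dx":0.264,"dy":-0.382},{"gripper":1,"dx":0.264,"dy":-0.382},{"gripper":1,"dx":0.264,"dy":-0.382},{"gripper":1,"dx":0.264,"dy":-0.382}]'
python3 -m jog '[{"gripper":1},{"gripper":1},{"gripper":1}]'
```

```text
$[0]: bad value
$[0]: bad value
```

```bash
python3 -m jog '[{"gripper":1.0,"dx":0.0,"dy":0.0,"dz":0.0,"rx":0.0,"ry":0.0,"rz":0.0}]'; python3 -c "
from station import *;o=get_obs();print(o['t'],o['eef_pos'],o['gripper_width'])"
```

```text
t: 0.9
eef_pos: [0.2471, 0.6282, 0.2503]
tool_rot: [0.695, 0.132, 0.695, -0.132]
contact_force: [-0.3, -0.7, -0.6]
gripper_width: 0.857
0.9 [0.24711589 0.62817106 0.25034306] 0.857260095185088
```

```bash
python3 -m jog '[{"gripper":1,"dx":0.264,"dy":-0.382,"dz":0,"rx":0,"ry":0,"rz":0},{"gripper":1,"dx":0.264,"dy":-0.382,"dz":0,"rx":0,"ry":0,"rz":0},{"gripper":1,"dx":0.264,"dy":-0.382,"dz":0,"rx":0,"ry":0,"rz":0},{"gripper":1,"dx":0.264,"dy":-0.382,"dz":0,"rx":0,"ry":0,"rz":0},{"gripper":1,"dx":0.264,"dy":-0.382,"dz":0,"rx":0,"ry":0,"rz":0},{"gripper":1,"dx":0.264,"dy":-0.382,"dz":0,"rx":0,"ry":0,"rz":0},{"gripper":1,"dx":0.264,"dy":-0.382,"dz":0,"rx":0,"ry":0,"rz":0},{"gripper":1,"dx":0.264,"dy":-0.382,"dz":0,"rx":0,"ry":0,"rz":0},{"gripper":1,"dx":0.264,"dy":-0.382,"dz":0,"rx":0,"ry":0,"rz":0},{"gripper":1,"dx":0.264,"dy":-0.382,"dz":0,"rx":0,"ry":0,"rz":0}]'
```

```text
t: 1.9
eef_pos: [0.5144, 0.2398, 0.2508]
tool_rot: [0.695, 0.134, 0.693, -0.135]
contact_force: [0.0, -0.5, -0.3]
gripper_width: -0.006
```

```bash
python3 -m jog '[{"gripper":1,"dx":0,"dy":0,"dz":-0.04,"rx":0,"ry":0,"rz":0},{"gripper":1,"dx":0,"dy":0,"dz":-0.08,"rx":0,"ry":0,"rz":0},{"gripper":1,"dx":0,"dy":0,"dz":-0.12,"rx":0,"ry":0,"rz":0},{"gripper":1,"dx":0,"dy":0,"dz":-0.12,"rx":0,"ry":0,"rz":0},{"gripper":1,"dx":0,"dy":0,"dz":-0.12,"rx":0,"ry":0,"rz":0},{"gripper":1,"dx":0,"dy":0,"dz":-0.12,"rx":0,"ry":0,"rz":0}]'
python3 - <<'E'
from h import *
c=read_camera("side");s=c["pixels"]
cv2.imwrite("pics/s3.png",cv2.resize(s[200:400,140:340],None,fx=3,fy=3,interpolation=cv2.INTER_CUBIC))
w,_=world(c,np.ones((420,560),bool));e=get_obs()["eef_pos"];print(e)
m=(np.hypot(*(w[:,:2]-e[:2]).T)<.035)
h=np.sort(w[m&(w[:,2]>.06),2]);print("tip z",h[:8].round(3))
tip=w[m&(w[:,2]>.06)&(w[:,2]<h[0]+.012)];print(tip.mean(0),tip.min(0),tip.max(0))
p=w[m&(w[:,2]<.055)&(w[:,2]>.02)];
if len(p):print("spacer",p[p[:,2]>p[:,2].max()-.006].mean(0))
E
```

```text
t: 2.5
eef_pos: [0.5125, 0.2471, 0.1326]
tool_rot: [0.696, 0.133, 0.694, -0.131]
contact_force: [0.4, -0.3, 0.5]
gripper_width: 0.0
[0.5125547  0.2471257  0.13272617]
tip z [0.115 0.116 0.117 0.117 0.117 0.118 0.118 0.119]
[0.50531102 0.25211492 0.12271216] [0.49904215 0.23709158 0.11539401] [0.51925722 0.26129625 0.12733569]
spacer [0.51045701 0.24542173 0.04304285]
```

View pics/s3.png

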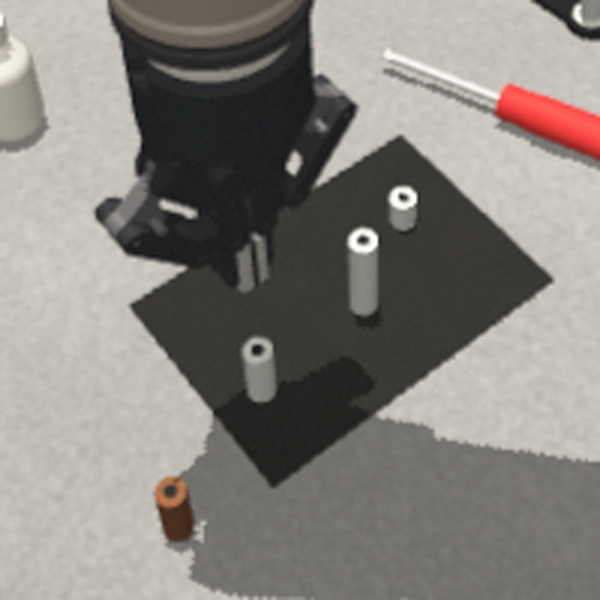

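Fingertip depth agrees with TCP − 19 mm, and the tips are above the grey 40 mm spacer (crop (258,345)). The tall spacer is at (363,240). The knuckles spread towards the tall spacer, so I'll turn the jaws along x before going down.

```bash
python3 -m jog '[{"gripper":1,"dx":0,"dy":0,"dz":0,"rx":0,"ry":0,"rz":-8},{"gripper":1,"dx":0,"dy":0,"dz":0,"rx":0,"ry":0,"rz":-16},{"gripper":1,"dx":0,"dy":0,"dz":0,"rx":0,"ry":0,"rz":-24},{"gripper":1,"dx":0,"dy":0,"dz":0,"rx":0,"ry":0,"rz":-32},{"gripper":1,"dx":0,"dy":0,"dz":0,"rx":0,"ry":0,"rz":-40},{"gripper":1,"dx":0,"dy":0,"dz":0,"rx":0,"ry":0,"rz":-48},{"gripper":1,"dx":0,"dy":0,"dz":0,"rx":0,"ry":0,"rz":-56},{"gripper":1,"dx":0,"dy":0,"dz":0,"rx":0,"ry":0,"rz":-64},{"gripper":1,"dx":0,"dy":0,"dz":0,"rx":0,"ry":0,"rz":-68},{"gripper":1,"dx":0,"dy":0,"dz":0,"rx":0,"ry":0,"rz":-68}]'
python3 -m jog '[{"gripper":1,"dx":0,"dy":0,"dz":-0.015,"rx":0,"ry":0,"rz":0},{"gripper":1,"dx":0,"dy":0,"dz":-0.03,"rx":0,"ry":0,"rz":0},{"gripper":1,"dx":0,"dy":0,"dz":-0.037,"rx":0,"ry":0,"rz":0},{"gripper":1,"dx":0,"dy":0,"dz":-0.043,"rx":0,"ry":0,"rz":0},{"gripper":1,"dx":0,"dy":0,"dz":-0.043,"rx":0,"ry":0,"rz":0},{"gripper":1,"dx":0,"dy":0,"dz":-0.043,"rx":0,"ry":0,"rz":0}]'
python3 - <<'E'
from h import *
c=read_camera("side");s=c["pixels"]
cv2.imwrite("pics/s4.png",cv2.resize(s[200:400,140:340],None,fx=3,fy=3,interpolation=cv2.INTER_CUBIC))
for i in range(3): 
    print(get_obs()["eef_pos"],get_obs()["tool_rot"]); read_camera("side")
w,_=world(c,np.ones((420,560),bool));e=get_obs()["eef_pos"]
m=(np.hypot(*(w[:,:2]-e[:2]).T)<.035)
h=np.sort(w[m&(w[:,2]>.055),2]);print("tip z",h[:8].round(3))
p=w[m&(w[:,2]<.052)&(w[:,2]>.02)];print("spacer",p[p[:,2]>p[:,2].max()-.006].mean(0))
E
```

```text
t: 3.55
eef_pos: [0.5119, 0.2472, 0.1321]
tool_rot: [0.502, 0.499, 0.502, -0.497]
contact_force: [0.3, 0.9, 0.5]
gripper_width: 0.001
t: 4.15
eef_pos: [0.5113, 0.246, 0.0872]
tool_rot: [0.502, 0.498, 0.502, -0.498]
contact_force: [-0.1, 0.3, 1.0]
gripper_width: -0.001
[0.51141073 0.24613546 0.08751029] [ 0.50230284  0.4978901   0.50219107 -0.49759565]
[0.5114555  0.24624523 0.08764432] [ 0.50233976  0.49797075  0.50220425 -0.49746436]
[0.51144316 0.24628614 0.08770756] [ 0.50233718  0.49800301  0.50221818 -0.4974206 ]
tip z [0.07  0.071 0.072 0.072 0.073 0.073 0.073 0.073]
spacer [0.51019005 0.24585021 0.04304805]
```

View pics/s4.png

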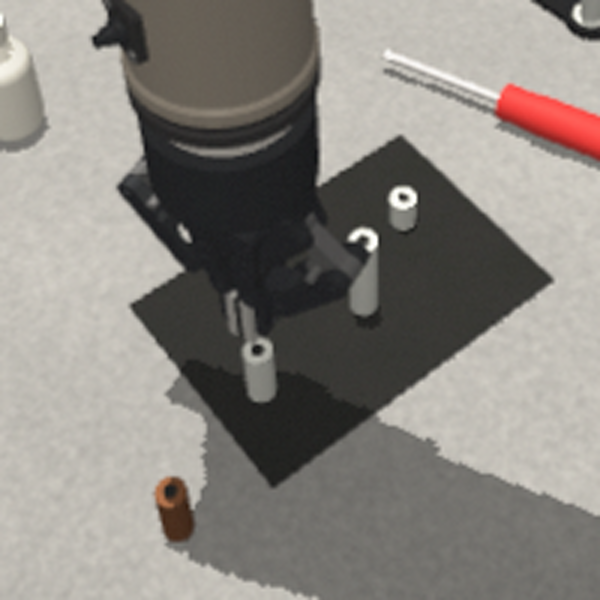

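The fingertips are centred about 25 mm above the 40 mm spacer (crop (258,348)) and nothing is touched. The knuckle only overlaps the tall spacer in perspective. Hold for 2.5 s, rise, then travel.

```bash
python3 -m jog '[{"gripper":1,"dx":0,"dy":0,"dz":0,"rx":0,"ry":0,"rz":0},{"gripper":1,"dx":0,"dy":0,"dz":0,"rx":0,"ry":0,"rz":0},{"gripper":1,"dx":0,"dy":0,"dz":0,"rx":0,"ry":0,"rz":0},{"gripper":1,"dx":0,"dy":0,"dz":0,"rx":0,"ry":0,"rz":0},{"gripper":1,"dx":0,"dy":0,"dz":0,"rx":0,"ry":0,"rz":0},{"gripper":1,"dx":0,"dy":0,"dz":0,"rx":0,"ry":0,"rz":0},{"gripper":1,"dx":0,"dy":0,"dz":0,"rx":0,"ry":0,"rz":0},{"gripper":1,"dx":0,"dy":0,"dz":0,"rx":0,"ry":0,"rz":0},{"gripper":1,"dx":0,"dy":0,"dz":0,"rx":0,"ry":0,"rz":0},{"gripper":1,"dx":0,"dy":0,"dz":0,"rx":0,"ry":0,"rz":0}]'
python3 -m jog '[{"gripper":1,"dx":0,"dy":0,"dz":0,"rx":0,"ry":0,"rz":0},{"gripper":1,"dx":0,"dy":0,"dz":0,"rx":0,"ry":0,"rz":0},{"gripper":1,"dx":0,"dy":0,"dz":0,"rx":0,"ry":0,"rz":0},{"gripper":1,"dx":0,"dy":0,"dz":0,"rx":0,"ry":0,"rz":0},{"gripper":1,"dx":0,"dy":0,"dz":0,"rx":0,"ry":0,"rz":0},{"gripper":1,"dx":0,"dy":0,"dz":0,"rx":0,"ry":0,"rz":0},{"gripper":1,"dx":0,"dy":0,"dz":0,"rx":0,"ry":0,"rz":0},{"gripper":1,"dx":0,"dy":0,"dz":0,"rx":0,"ry":0,"rz":0},{"gripper":1,"dx":0,"dy":0,"dz":0,"rx":0,"ry":0,"rz":0},{"gripper":1,"dx":0,"dy":0,"dz":0,"rx":0,"ry":0,"rz":0}]'
python3 -m jog '[{"gripper":1,"dx":0,"dy":0,"dz":0,"rx":0,"ry":0,"rz":0},{"gripper":1,"dx":0,"dy":0,"dz":0,"rx":0,"ry":0,"rz":0},{"gripper":1,"dx":0,"dy":0,"dz":0,"rx":0,"ry":0,"rz":0},{"gripper":1,"dx":0,"dy":0,"dz":0,"rx":0,"ry":0,"rz":0},{"gripper":1,"dx":0,"dy":0,"dz":0.03,"rx":0,"ry":0,"rz":0},{"gripper":1,"dx":0,"dy":0,"dz":0.07,"rx":0,"ry":0,"rz":0},{"gripper":1,"dx":0,"dy":0,"dz":0.11,"rx":0,"ry":0,"rz":0},{"gripper":1,"dx":0,"dy":0,"dz":0.14,"rx":0,"ry":0,"rz":0},{"gripper":1,"dx":0,"dy":0,"dz":0.16,"rx":0,"ry":0,"rz":0},{"gripper":1,"dx":0,"dy":0,"dz":0.16,"rx":0,"ry":0,"rz":0}]'
python3 -m jog '[{"gripper":1,"dx":0.005,"dy":-0.04,"dz":0,"rx":0,"ry":0,"rz":0},{"gripper":1,"dx":0.0114,"dy":-0.09,"dz":0,"rx":0,"ry":0,"rz":0},{"gripper":1,"dx":0.0178,"dy":-0.14,"dz":0,"rx":0,"ry":0,"rz":0},{"gripper":1,"dx":0.024,"dy":-0.19,"dz":0,"rx":0,"ry":0,"rz":0},{"gripper":1,"dx":0.0305,"dy":-0.24,"dz":0,"rx":0,"ry":0,"rz":0},{"gripper":1,"dx":0.037,"dy":-0.29,"dz":0,"rx":0,"ry":0,"rz":0},{"gripper":1,"dx":0.043,"dy":-0.34,"dz":0,"rx":0,"ry":0,"rz":0},{"gripper":1,"dx":0.05,"dy":-0.39,"dz":0,"rx":0,"ry":0,"rz":0},{"gripper":1,"dx":0.056,"dy":-0.44,"dz":0,"rx":0,"ry":0,"rz":0},{"gripper":1,"dx":0.061,"dy":-0.481,"dz":0,"rx":0,"ry":0,"rz":0}]'
python3 -m jog '[{"gripper":1,"dx":0,"dy":0,"dz":0,"rx":0,"ry":0,"rz":0},{"gripper":1,"dx":0,"dy":0,"dz":0,"rx":0,"ry":0,"rz":0},{"gripper":1,"dx":0,"dy":0,"dz":0,"rx":0,"ry":0,"rz":0}]'
```

```text
t: 5.35
eef_pos: [0.5111, 0.2462, 0.0873]
tool_rot: [0.502, 0.498, 0.502, -0.498]
contact_force: [1.1, 0.1, 0.3]
gripper_width: 0.004
t: 6.35
eef_pos: [0.5111, 0.2462, 0.0873]
tool_rot: [0.502, 0.498, 0.502, -0.498]
contact_force: [0.1, 1.2, -0.1]
gripper_width: -0.001
t: 7.35
eef_pos: [0.5127, 0.2468, 0.2504]
tool_rot: [0.502, 0.5, 0.502, -0.496]
contact_force: [-0.7, 0.6, -0.4]
gripper_width: 0.003
t: 8.35
eef_pos: [0.5714, -0.2372, 0.2461]
tool_rot: [0.502, 0.498, 0.502, -0.498]
contact_force: [0.9, -0.3, 0.7]
gripper_width: 0.002
t: 8.65
eef_pos: [0.572, -0.2332, 0.2462]
tool_rot: [0.502, 0.497, 0.503, -0.497]
contact_force: [0.4, 1.3, 0.2]
gripper_width: -0.001
```

```bash
python3 -m jog '[{"gripper":1,"dx":0,"dy":-0.001,"dz":-0.03,"rx":0,"ry":0,"rz":0},{"gripper":1,"dx":0,"dy":-0.001,"dz":-0.07,"rx":0,"ry":0,"rz":0},{"gripper":1,"dx":0,"dy":-0.001,"dz":-0.11,"rx":0,"ry":0,"rz":0},{"gripper":1,"dx":0,"dy":-0.001,"dz":-0.14,"rx":0,"ry":0,"rz":0},{"gripper":1,"dx":0,"dy":-0.001,"dz":-0.165,"rx":0,"ry":0,"rz":0},{"gripper":1,"dx":0,"dy":-0.001,"dz":-0.18,"rx":0,"ry":0,"rz":0},{"gripper":1,"dx":0,"dy":-0.001,"dz":-0.19,"rx":0,"ry":0,"rz":0},{"gripper":1,"dx":0,"dy":-0.001,"dz":-0.195,"rx":0,"ry":0,"rz":0},{"gripper":1,"dx":0,"dy":-0.001,"dz":-0.195,"rx":0,"ry":0,"rz":0},{"gripper":1,"dx":0,"dy":-0.001,"dz":-0.195,"rx":0,"ry":0,"rz":0}]'
python3 - <<'E'
from h import *
c=read_camera("side");s=c["pixels"]
cv2.imwrite("pics/s5.png",cv2.resize(s[100:360,150:450],None,fx=2.2,fy=2.2,interpolation=cv2.INTER_CUBIC))
w,_=world(c,np.ones((420,560),bool));o=get_obs();e=o["eef_pos"];print(o["t"],e,o["tool_rot"])
m=(np.hypot(*(w[:,:2]-e[:2]).T)<.03)
h=np.sort(w[m&(w[:,2]>.018),2]);print("tip z",h[:8].round(3))
for d in cut_out("side","bare_seat"):print(d["conf"],world(c,d["mask"])[0].mean(0),d["box"])
E
```

```text
t: 9.65
eef_pos: [0.5728, -0.2361, 0.0533]
tool_rot: [0.503, 0.498, 0.502, -0.497]
contact_force: [-0.2, 0.2, 0.6]
gripper_width: 0.001
9.7 [ 0.57278201 -0.23614483  0.05334352] [ 0.50282566  0.49803327  0.50172316 -0.49739631]
tip z [0.033 0.035 0.036 0.037 0.037 0.038 0.039 0.04 ]
0.53 [ 0.57111066 -0.23490662  0.00786962] [317.5, 152.8, 15.8, 6.2]
0.36 [ 0.43680406 -0.19171544  0.02924099] [369.3, 178.6, 7.6, 19.4]
```

View pics/s5.png

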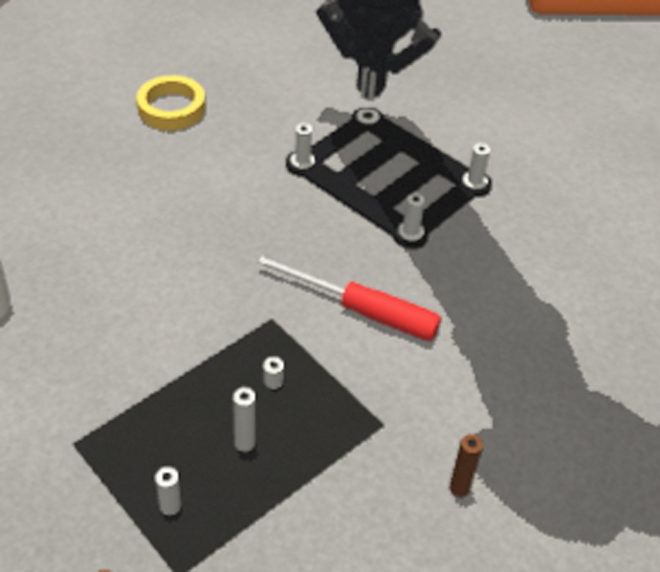

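The closed fingertips (crop (369,95)) are directly above the bare bush (368,116), about 26 mm up. All the spacers stand where they were. I'll hold for over 2 s, then hand in.

```bash
python3 -m jog '[{"gripper":1,"dx":0,"dy":0,"dz":0,"rx":0,"ry":0,"rz":0},{"gripper":1,"dx":0,"dy":0,"dz":0,"rx":0,"ry":0,"rz":0},{"gripper":1,"dx":0,"dy":0,"dz":0,"rx":0,"ry":0,"rz":0},{"gripper":1,"dx":0,"dy":0,"dz":0,"rx":0,"ry":0,"rz":0},{"gripper":1,"dx":0,"dy":0,"dz":0,"rx":0,"ry":0,"rz":0},{"gripper":1,"dx":0,"dy":0,"dz":0,"rx":0,"ry":0,"rz":0},{"gripper":1,"dx":0,"dy":0,"dz":0,"rx":0,"ry":0,"rz":0},{"gripper":1,"dx":0,"dy":0,"dz":0,"rx":0,"ry":0,"rz":0},{"gripper":1,"dx":0,"dy":0,"dz":0,"rx":0,"ry":0,"rz":0},{"gripper":1,"dx":0,"dy":0,"dz":0,"rx":0,"ry":0,"rz":0}]' >/dev/null
python3 -m jog '[{"gripper":1,"dx":0,"dy":0,"dz":0,"rx":0,"ry":0,"rz":0},{"gripper":1,"dx":0,"dy":0,"dz":0,"rx":0,"ry":0,"rz":0},{"gripper":1,"dx":0,"dy":0,"dz":0,"rx":0,"ry":0,"rz":0},{"gripper":1,"dx":0,"dy":0,"dz":0,"rx":0,"ry":0,"rz":0},{"gripper":1,"dx":0,"dy":0,"dz":0,"rx":0,"ry":0,"rz":0},{"gripper":1,"dx":0,"dy":0,"dz":0,"rx":0,"ry":0,"rz":0},{"gripper":1,"dx":0,"dy":0,"dz":0,"rx":0,"ry":0,"rz":0},{"gripper":1,"dx":0,"dy":0,"dz":0,"rx":0,"ry":0,"rz":0},{"gripper":1,"dx":0,"dy":0,"dz":0,"rx":0,"ry":0,"rz":0},{"gripper":1,"dx":0,"dy":0,"dz":0,"rx":0,"ry":0,"rz":0}]'
python3 -m jog '[{"gripper":1,"dx":0,"dy":0,"dz":0,"rx":0,"ry":0,"rz":0},{"gripper":1,"dx":0,"dy":0,"dz":0,"rx":0,"ry":0,"rz":0},{"gripper":1,"dx":0,"dy":0,"dz":0,"rx":0,"ry":0,"rz":0}]'
python3 -c "from station import *;print(hand_in())"
```

```text
t: 11.75
eef_pos: [0.5721, -0.2359, 0.0523]
tool_rot: [0.502, 0.498, 0.502, -0.498]
contact_force: [-0.5, -0.2, 0.1]
gripper_width: -0.002
t: 12.05
eef_pos: [0.5721, -0.2358, 0.0523]
tool_rot: [0.502, 0.498, 0.502, -0.498]
contact_force: [-0.3, -0.4, -0.1]
gripper_width: 0.001
the job is handed in; nothing more can be done
None
```

I pointed straight down, with the gripper shut, at the 40 mm loose spacer and then at the bare corner of the plate. I handed in at about 12 s, still pointing there.

- **Spacer:** the fingertips held about 25 mm above its top for roughly 2.5 s, about 1 mm off its centre.
- **Bare corner:** the fingertips held about 25 mm above the bush for over 2 s, about 1 mm off its centre by the camera estimate.
- **Contact:** the force readings stayed at noise level (about 1 N). The picture taken at the bare corner shows the plate, its spacers and the three loose spacers standing where they were. Both brown look-alikes were left alone, though the one near the mat is outside that last picture.

My first two move commands were refused because they left out some of the required numbers; they moved nothing. No check failed. The two cameras differed by 2–3 mm on position, within calibration, so I used values in between.

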